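Close the coffee-capsule jar: swing its captive screw lid over and screw it home

TASK

The coffee-capsule jar leaning in its wooden stand was left open. Swing its hinged lid over onto the mouth, then screw the orange cap down clockwise until it is fully home at its stop, and let go. Leave the mug, mills, spice jar, tea box and trinket box beside it standing where they are.

Things in the scene. Friction and masses are not known exactly. Their poses are not given: they have to be found in the camera images.
- pod_jar: Glass jar (80 mm across, 132 mm long) full of coffee capsules, held in a bamboo stand that is fixed to the worktop (base 150 x 100 mm, fixed, will not slide). Origin: on the worktop, near the middle of the stand; z is up, y is sideways. The jar leans 35 deg from vertical towards its own -x side (roughly to the robot), so the axis of its mouth, pointing out of the jar, is (-0.574, 0, 0.819) in this frame.
- jar_mouth (a point): Centre of the jar's mouth, in the plane of the rim (glass neck 47 mm outside), at (-0.041, 0, 0.158) in pod_jar's frame. Axes as pod_jar's (upright, not tilted).
- lid_hinge (a point): Middle of the lid's hinge pin at the upper, rear side of the neck, at (-0.005, 0, 0.173) in pod_jar's frame. The pin lies along pod_jar's y. It is 38 mm from the mouth's axis and 8 mm below the rim's plane, measured across and along the jar's tilted axis.
- jar_lid (a joint): Swing of the lid (steel collar with the orange cap in it) about the hinge pin, rad. 0: lid flat on the mouth, cap coaxial with the jar; grows as the lid opens upward and back; 2.18 is straight up on edge, 2.45 the stop. The hinge is stiff (about 0.04 N m) and the lid stays where it is left. It lies flat only with the cap turned open; with the cap turned in, its lugs land on the neck's thread and the lid stays about 0.2 rad open. Once screwed in, it cannot be lifted.
- jar_cap (a joint): Twist of the orange cap in its collar, rad. 0: fully home at its stop; grows anticlockwise seen from above the cap; thread engages below about 2.0, stop at 2.6. Screwing sinks the cap 8 mm per full turn (about 3 mm in all). Stiff, about 0.12 N m, stays where it is left; the jar is held, so only the cap needs gripping, in two or more grasps.
- cap_top (a point): Centre of the orange cap's top face; z points out of the cap along its axis (away from the jar when the lid is shut). The cap is a fluted cylinder 62 mm in diameter; when shut its grip reaches from this face 28 mm down to the steel collar (69 mm in diameter, 5.5 mm tall), which does not turn. With the lid shut and the cap home this point is 21.5 mm from jar_mouth along the jar's axis. A white dot on the top rim (along the point's x) faces the hinge when the cap is home.
- mug: White mug, 78 x 112 x 92 mm, loose; origin at the centre of its underside.
- salt_mill: White salt mill, 45 mm across, 139 mm tall, loose; origin at the centre of its underside.
- pepper_mill: Dark pepper mill, 45 mm across, 139 mm tall, loose; origin at the centre of its underside.
- spice_jar: Spice jar with dark lid, 44 mm across, 105 mm tall, loose; origin at the centre of its underside.
- tea_box: Red box of tea, 63 x 131 x 66 mm, loose; origin at the centre of its underside.
- trinket_box: Brown leatherette box, 80 x 133 x 52 mm, loose; origin at the centre of its underside.
Not all that is in view belongs to the job. There is more than one size of the pod_jar; the job needs the largest.

How it is judged:
On the way, in this order (a step that is already met when the one before it is completed fails the run):
1. the lid lies flat on the mouth, the cap not yet screwed in (value of joint jar_lid below 0.06 rad and value of joint jar_cap above 1 rad), for 0.2 s.
2. the cap is screwed home (value of joint jar_cap below 0.12 rad and value of joint jar_lid below 0.06 rad), for 0.2 s.
At the end, for the whole second after the job is handed in: The lid lies flat on the jar's mouth (within 0.06 rad), the cap is screwed in to within 0.12 rad of its stop and its top face is within 24.5 mm of the mouth (sunk to the rim) (all of step 2 and distance between cap_top and jar_mouth below 0.0245 m); the robot touches nothing.
It fails at once if a bystander beside the jar is tipped over or shifted by more than 30 mm (distance of any of mug, salt_mill, pepper_mill, spice_jar, tea_box, trinket_box from where it was at the start of the episode above 0.03 m or angle between any of mug, salt_mill, pepper_mill, spice_jar's own z axis and vertical above 0.5 rad).
It also fails if it takes over 54 s, if anything falls off the work surface, if the arm or the gripper's body presses on something with over 40 N, if the wrist force passes 120 N, or if a joint passes its speed limit or range.

ROBOT

A 6-joint arm with a two-finger parallel gripper is mounted at the origin on a cart in front of the work surface, level with it; the furniture and walls round the work are solid. World frame = base frame: x ahead of the robot, y to its left, z up, the work surface at z = 0. Lengths are in m, angles in rad, forces in N, time in s.
With the tool pointing down it reaches from about 0.3 to 0.875 m from the base axis. Payload 6.4 kg.
Tool frame: the origin (TCP) lies at the very end of the fingers, on their centre line; the grasp point (between the pads) lies 19 mm behind it (ctrl.tcp_to_grasp is the distance from the TCP to the grasp point, in m); z points along the fingers, y is the line along which they close (so a half turn about z gives the same grasp; the last joint's range is limited). The gripper opens to 85 mm and grips with 20 to 120 N. Pads are 22 mm wide; open, the fingers measure 114 mm over their backs; the gripper's body (76 mm by 85 mm) begins 54 mm behind the grasp point. The pads swing forward as they close: fully open they stand 13 mm farther back than shut.
Start: joints at [0.903, 0.181, 1.607, -0, 1.354, -0.206], TCP at [0.256, 0.515, 0.231] pointing down, gripper open.
Joint ranges: [-2.99, 2.99], [-0.89, 2.07], [0.3, 2.58], [-1.14, 4.28], [0, 2.63], [-3.12, 3.12]. Speed limits (rad/s): [2.57, 2.57, 3.01, 3.14, 3.14, 3.14].

INTERFACE

Orientations are given as a 3x3 rotation matrix whose columns are the frame's x, y, z axes.
In Python, from rig import ctrl, snapshot gives the robot as it stands. The module is installed in compiled form; this text tells all that it offers.
- The arm moves only by the tool apply_moves, never from a script. Its argument "targets" is a list of rows, each a list of 7 numbers: the opening, from 0 (shut) to 1 (fully open), then the shift along the tool's x, y, z in mm, then the turn, a rotation vector about the tool's x, y, z in rad. In form: [[hand, dx, dy, dz, wx, wy, wz], ...]. A call has 1 to 20 rows; each row is the pose to reach, as a shift and turn from the pose commanded when the call began, along the tool's axes at that moment; what a row does not reach only later rows make up. A row lasts 1/12 s, in which the tool goes at most 41.7 mm and 7.16 degrees, less where a joint would pass 70% of its speed; a pose out of reach is approached as far as the arm can. A call with a gripper value outside its range is refused whole. The fingers move at their own pace and stop on an object; "grip_force" is the grip in N (left out, the last holds). Time passes only in rows, so rows that repeat a pose let the fingers close. It gives the time, the measured TCP pose, the force, the opening and the grip force at its end, in the units of the state.
- ctrl.state(): the state, without advancing time (a new reading comes with each control period).
- snapshot(name): name is "scene" or "side" or "wrist"; returns a dict with "frame" (400x640x3 uint8, red, green, blue), "range_z" (400x640 float32, m along the optical axis (not along the pixel's ray), 0 where there is no reading), "intrinsics" (3x3 intrinsics, pixels), "R" (3x3) and "t" (3): a world point X has camera coordinates R X + t; the wrist camera has in their place "tool_from_camera" (4x4, takes a point from camera to tool coordinates, whose origin is the TCP and whose axes are the flange's). Camera axes: x right, y down, z forward; pixel columns grow to the right and rows downward; lengths in m; the calibration is good to about 2 mm. A picture is of the moment at which its call begins: read the wrist's pose just before it.
- ctrl.sign_off(): hands the job in; it is judged then, once.
The state is a dict: "time_s": time; "q": joint angles; "joint_velocities": joint speeds; "tau": joint torques, N m; "tcp_pos": TCP position; "orientation": TCP orientation; "ft_force": force on the tool from outside, world axes, zero at the start; "wrist_torque": the same for the moment, N m; "opening": finger opening in m; "finger_force": force on a finger pad.
Only numpy, scipy, OpenCV 4.12 (cv2) and the standard library are available. Lean on these libraries where they do the work, as an engineer would, in place of code of your own. Each camera call takes 0.05 s, during which the arm holds its last target. There are 200 camera calls.

## Working session

There is one attempt and no reset: what is moved stays moved. The work goes in short steps, Python scripts to look and compute and a tool call to move; the robot and the scene stay as the last step left them, time stands still between calls to the robot, and variables do not carry over. Pictures are saved under pics/ and viewed, at most 10 in all, crops included, and the job is handed in when it is done.

Besides the shell and the picture viewer there is one more tool, called after ">>>" by a JSON object that holds its "op" and its "data", one argument or row to a line. apply_moves: Moves the arm, as the interface text tells. Its arguments: {"type":"object","properties":{"targets":{"type":"array"},"grip_force":{"type":"number"}},"required":["targets"]}

```bash
mkdir -p pics
python3 - <<'E'
from rig import ctrl, snapshot
import cv2,numpy as np
for n in ("scene","side"):
    s=snapshot(n); cv2.imwrite(f"pics/{n}0.png",s["frame"][:,:,::-1]); np.savez(f"{n}0.npz",**s)
    print(n,s["intrinsics"].tolist(),(-s["R"].T@s["t"]).round(3), s["R"].round(3).tolist())
st=ctrl.state();print(st)
E
```

```text
scene [[381.11833886823905, 0.0, 323.4392227506548], [0.0, 381.11833886823905, 206.70916226053302], [0.0, 0.0, 1.0]] [ 0.711 -0.476  0.823] [[0.943, 0.331, -0.001], [0.266, -0.76, -0.593], [-0.198, 0.559, -0.805]]
side [[394.86574729249986, 0.0, 320.9818841889211], [0.0, 394.86574729249986, 199.536760383469], [0.0, 0.0, 1.0]] [ 0.142 -0.643  0.612] [[0.847, -0.532, 0.001], [-0.291, -0.465, -0.836], [0.445, 0.708, -0.548]]
{'time_s': 0.1, 'q': array([ 9.02686991e-01,  1.81473796e-01,  1.60788601e+00,  1.36512118e-06,
        1.35381227e+00, -2.06271424e-01]), 'joint_velocities': array([ 0.00103998, -0.0029836 , -0.0027555 , -0.00126675, -0.00157454,
       -0.00091441]), 'tau': array([ 2.25476060e-04, -4.45874977e+01, -3.52240205e+01, -2.81240900e-04,
        4.17494783e-03,  9.98853181e-06]), 'tcp_pos': array([0.25587609, 0.51438288, 0.23048092]), 'orientation': array([[-8.95234756e-01,  4.45593729e-01, -9.79501006e-04],
       [ 4.45594687e-01,  8.95233958e-01, -1.23900888e-03],
       [ 3.24787977e-04, -1.54566425e-03, -9.99998753e-01]]), 'ft_force': array([-0.45029472,  0.3759832 , -0.08323814]), 'wrist_torque': array([-0.00261492,  0.02250789, -0.02363328]), 'finger_force': 0.0, 'opening': 0.08555042422427879}
```

View pics/scene0.png

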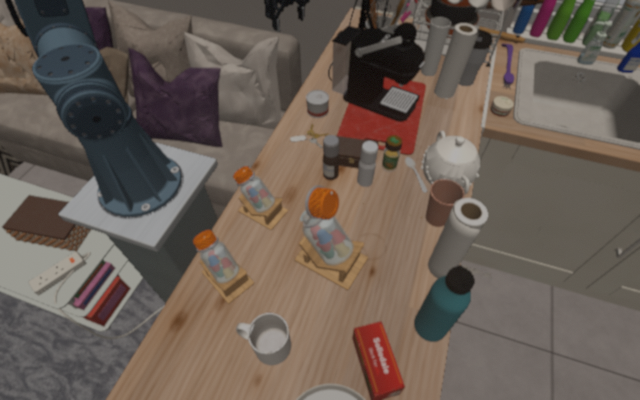

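View pics/side0.png

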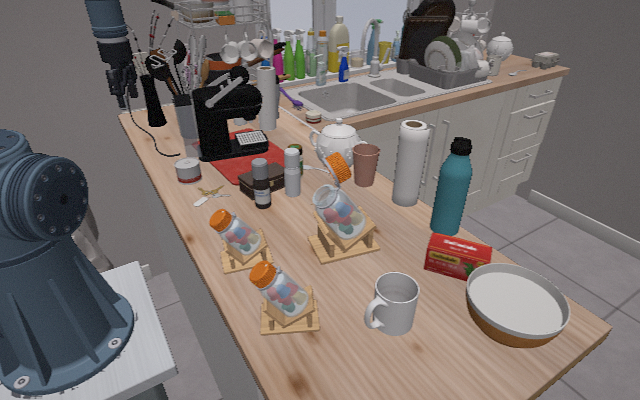

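The scene view shows three jars: (255,195) and (220,260), which are smaller and shut, and (330,235), which is larger and has its lid open. In the side view they are at (240,235), (285,295) and (342,215). The open, largest one fits the description, and I'll check it with a crop and sizes.

```bash
cat > h.py <<'E'
import numpy as np,cv2
def cloud(s):
    K,R,t,z=s["intrinsics"],s["R"],s["t"],s["range_z"]
    v,u=np.mgrid[:z.shape[0],:z.shape[1]]
    c=np.stack([(u-K[0,2])/K[0,0]*z,(v-K[1,2])/K[1,1]*z,z],-1)
    P=(c-t)@R; P[z<=0]=np.nan
    return P
def orange(f):
    h=cv2.cvtColor(f,cv2.COLOR_RGB2HSV); return ((h[...,0]>4)&(h[...,0]<16)&(h[...,1]>190)&(h[...,2]>110)).astype(np.uint8)
E
python3 - <<'E'
from h import *
np.set_printoptions(precision=3,suppress=True)
tiles=[]
for n,box in (("scene",(270,160,390,300)),("side",(290,130,400,270))):
    s=dict(np.load(f"{n}0.npz")); P=cloud(s); f=s["frame"]
    m=orange(f); k,l,st,c=cv2.connectedComponentsWithStats(m)
    for i in range(1,k):
        if st[i,4]>80:
            q=P[(l==i)&np.isfinite(P[...,0])]
            print(n,st[i],np.median(q,0),np.percentile(q,5,0),np.percentile(q,95,0))
    x0,y0,x1,y1=box
    tiles.append(cv2.resize(f[y0:y1,x0:x1,::-1],None,fx=3.4,fy=3.4,interpolation=cv2.INTER_CUBIC))
    # table plane check
    print("table z", np.nanmedian(P[300:330,150:170,2]) if n=="scene" else np.nanmedian(P[330:350,300:350,2]))
    # stand base: outlines by height
    sub=np.zeros(m.shape,bool); sub[y0:y1,x0-10:x1+10]=1
    for lo,hi in((0.006,0.03),(0.03,0.08),(0.08,0.15),(0.15,0.3)):
        q=P[sub&(P[...,2]>lo)&(P[...,2]<hi)]
        if len(q): print(lo,len(q),np.percentile(q,2,0),np.percentile(q,98,0), cv2.minAreaRect((q[:,:2]*1000).astype(np.float32)))
h=min(t.shape[0] for t in tiles); cv2.imwrite("pics/crop.png",np.hstack([t[:h] for t in tiles]))
E
```

```text
scene [234 168  18  15 153] [0.328 0.027 0.132] [0.309 0.017 0.123] [0.339 0.046 0.14 ]
scene [309 189  29  29 670] [ 0.563 -0.056  0.229] [ 0.539 -0.075  0.206] [ 0.581 -0.032  0.245]
scene [194 230  21  19 255] [ 0.333 -0.162  0.132] [ 0.311 -0.177  0.123] [ 0.346 -0.142  0.141]
scene [380 325  22  59 129] [ 0.766 -0.243  0.065] [ 0.734 -0.28   0.062] [ 0.791 -0.197  0.067]
table z -0.0018028257771825632
0.006 1421 [ 0.387 -0.106  0.006] [0.656 0.278 0.029] ((539.6541137695312, 112.27223205566406), (400.9865417480469, 294.3681640625), 77.9564437866211)
0.03 1731 [ 0.379 -0.101  0.031] [0.647 0.274 0.079] ((514.8781127929688, 100.41276550292969), (398.7146301269531, 278.0743713378906), 87.62049865722656)
0.08 1567 [ 0.37  -0.087  0.081] [0.621 0.204 0.149] ((488.28057861328125, 59.135643005371094), (263.15411376953125, 309.9678039550781), 3.8586409091949463)
0.15 1204 [ 0.527 -0.075  0.151] [ 0.584 -0.023  0.246] ((554.3184814453125, -46.04545593261719), (70.31805419921875, 65.78158569335938), 53.34162902832031)
side [326 153  25  30 363] [ 0.55  -0.066  0.23 ] [ 0.536 -0.074  0.202] [ 0.564 -0.04   0.245]
side [210 209  21  22 314] [0.316 0.025 0.127] [0.3   0.018 0.113] [0.334 0.05  0.138]
side [250 261  26  27 461] [ 0.322 -0.167  0.128] [ 0.306 -0.177  0.116] [ 0.34  -0.141  0.139]
table z -0.0006359019939243365
0.006 1498 [ 0.501 -0.103  0.006] [0.815 0.424 0.029] ((706.9476318359375, 174.242919921875), (591.716796875, 309.43231201171875), 77.50127410888672)
0.03 2302 [ 0.52  -0.099  0.031] [0.816 0.326 0.079] ((698.6162719726562, 142.102294921875), (509.0094909667969, 297.4029235839844), 79.70044708251953)
0.08 3485 [ 0.511 -0.084  0.081] [0.833 0.318 0.148] ((698.6065673828125, 139.13211059570312), (509.71966552734375, 299.0555725097656), 76.45100402832031)
0.15 1187 [ 0.522 -0.074  0.151] [0.807 0.036 0.245] ((661.6448974609375, -20.894081115722656), (311.24884033203125, 70.88011932373047), 11.3982515335083)
```

View pics/crop.png

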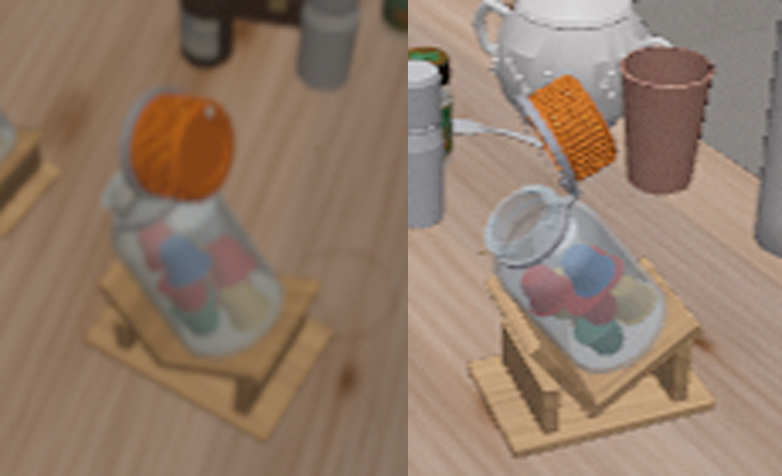

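The crop confirms the target: it is the open jar, the largest of the three, with its lid standing upright at the rear. The white dot is at scene pixel (331,193). Next I'll measure its pose.

Run:
```python
from h import *
from scipy.optimize import least_squares
np.set_printoptions(precision=4,suppress=True)
A=[];B=[];O=[]
for n,(x0,y0,x1,y1) in (("scene",(285,215,380,300)),("side",(295,200,390,265))):
    s=dict(np.load(f"{n}0.npz")); P=cloud(s); f=s["frame"]
    sub=np.zeros(P.shape[:2],bool); sub[y0:y1,x0:x1]=1
    b=P[sub&(P[...,2]>0.007)&(P[...,2]<0.022)]
    b=b[np.linalg.norm(b[:,:2]-[.575,-.05],axis=1)<.13]
    r=cv2.minAreaRect((b[:,:2]*1000).astype(np.float32)); print(n,"base",len(b),r, cv2.boxPoints(r).round(0).tolist(), np.median(b[:,2]))
    A.append(b)
    m=orange(f); q=P[cv2.erode(m,np.ones((3,3)))>0]; q=q[np.isfinite(q[:,0])&(q[:,2]>.19)&(np.linalg.norm(q[:,:2]-[.56,-.055],axis=1)<.08)]
    O.append(q)
r=cv2.minAreaRect((np.vstack(A)[:,:2]*1000).astype(np.float32)); print("both",r,cv2.boxPoints(r).round(0).tolist())
Q=np.vstack(O)
# capped cylinder: surfaces r=31 or top plane; params: top centre, az, el of axis
def res(p,Q=Q):
    a=np.array([np.cos(p[4])*np.cos(p[3]),np.cos(p[4])*np.sin(p[3]),np.sin(p[4])])
    d=Q-p[:3]; h=d@a; rr=np.linalg.norm(d-h[:,None]*a,axis=1)-.031
    return np.maximum(h,rr)*1000
for az in(0,-.5,.5):
  for el in (0,-.3):
    o=least_squares(res,[.58,-.05,.225,az,el],loss="soft_l1",f_scale=2); print(o.x,o.cost,np.median(abs(res(o.x))))
```

```text
scene base 718 ((579.2996215820312, -49.706817626953125), (100.7034912109375, 149.22677612304688), 77.9564437866211) [[496.0, -83.0], [642.0, -115.0], [663.0, -16.0], [517.0, 15.0]] 0.009694920034053279
side base 785 ((575.7645874023438, -48.43742370605469), (99.1114273071289, 149.34262084960938), 77.94879150390625) [[492.0, -81.0], [638.0, -112.0], [659.0, -16.0], [513.0, 16.0]] 0.009573876028202142
both ((577.4852905273438, -49.41539001464844), (100.62725830078125, 153.01931762695312), 78.07678985595703) [[492.0, -83.0], [642.0, -114.0], [663.0, -16.0], [513.0, 16.0]]
[ 0.5742 -0.0464  0.2204 -0.1978  0.4068] 331.8314930992137 0.6994885573103568
[ 0.5742 -0.0464  0.2204 -0.1978  0.4068] 331.8314930992213 0.6994883208800431
[ 0.5742 -0.0464  0.2204 -0.1978  0.4068] 331.83149309921544 0.6994885031137409
[ 0.5742 -0.0464  0.2204 -0.1978  0.4068] 331.8314930992135 0.6994886693387807
[ 0.5742 -0.0464  0.2204 -0.1978  0.4068] 331.83149309964136 0.6994886540974218
[ 0.6017 -0.0544  0.2328  0.5752 -0.4111] 6305.072829518327 4.901427347945176
```

```bash
cat >> h.py <<'E'
psi=-0.203
xh=np.array([np.cos(psi),np.sin(psi),0]);yh=np.array([-np.sin(psi),np.cos(psi),0]);zh=np.array([0,0,1.])
cap0=np.array([.5742,-.0464,.2204])
O=cap0-.0098*xh; O[2]=0
W=lambda p:O+p[0]*xh+p[1]*yh+p[2]*zh
AX=-.574*xh+.819*zh
def proj(s,X):
    c=s["R"]@X+s["t"]; k=s["intrinsics"]@c; return k[:2]/k[2]
E
python3 - <<'E'
from h import *
from rig import ctrl
np.set_printoptions(precision=4,suppress=True)
S={n:dict(np.load(f"{n}0.npz")) for n in("scene","side")}
s=S["scene"]
a=np.cos(.407)*xh+np.sin(.407)*zh
fw=-np.sin(.407)*xh+np.cos(.407)*zh   # away from hinge
f=s["frame"][180:225,300:345].astype(int); 
h=cv2.cvtColor(s["frame"],cv2.COLOR_RGB2HSV)
m=np.zeros(h.shape[:2],np.uint8); m[186:222,322:342]=1
w=m*((h[...,1]<140)&(h[...,2]>110)); v,u=np.nonzero(w); print(list(zip(u,v,h[v,u,1],h[v,u,2])))
for px in ((331.2,192.9),):
    ray=s["R"].T@np.linalg.inv(s["intrinsics"])@[*px,1]; c=-s["R"].T@s["t"]
    X=c+ray*((cap0-c)@a)/(ray@a); d=X-cap0
    hd=-fw; print("dot",X,np.linalg.norm(d),"twist",np.arctan2(np.cross(hd,d)@a,hd@d))
for n in S: print(n,"mouth",proj(S[n],W([-.041,0,.158])),"hinge",proj(S[n],W([-.005,0,.173])),"captop",proj(S[n],cap0))
for n in S:
    P=cloud(S[n]); print(n)
# bystanders near: clusters above .03 within .3 of origin
P=np.vstack([cloud(S[n])[:, :].reshape(-1,3) for n in S]); P=P[np.isfinite(P[:,0])]
q=P[(P[:,2]>.03)&(P[:,2]<.3)&(np.linalg.norm(P[:,:2]-O[:2],axis=1)<.27)]
g=np.zeros((60,60),int)
np.add.at(g,(((q[:,0]-O[0]+.3)*100).astype(int),((q[:,1]-O[1]+.3)*100).astype(int)),1)
k,l,st,c=cv2.connectedComponentsWithStats((g>2).astype(np.uint8))
ix=l[((q[:,0]-O[0]+.3)*100).astype(int),((q[:,1]-O[1]+.3)*100).astype(int)]
for i in range(1,k):
    e=q[ix==i]; print(len(e),e.min(0),e.max(0)) if len(e)>30 else 0
print(O,W([-.041,0,.158]),AX)
E
```

```text
[(np.int64(322), np.int64(186), np.uint8(78), np.uint8(125)), (np.int64(323), np.int64(186), np.uint8(86), np.uint8(125)), (np.int64(324), np.int64(186), np.uint8(96), np.uint8(130)), (np.int64(325), np.int64(186), np.uint8(104), np.uint8(130)), (np.int64(326), np.int64(186), np.uint8(111), np.uint8(129)), (np.int64(327), np.int64(186), np.uint8(110), np.uint8(130)), (np.int64(328), np.int64(186), np.uint8(109), np.uint8(133)), (np.int64(329), np.int64(186), np.uint8(108), np.uint8(135)), (np.int64(330), np.int64(186), np.uint8(103), np.uint8(138)), (np.int64(331), np.int64(186), np.uint8(95), np.uint8(142)), (np.int64(332), np.int64(186), np.uint8(94), np.uint8(144)), (np.int64(333), np.int64(186), np.uint8(89), np.uint8(146)), (np.int64(334), np.int64(186), np.uint8(88), np.uint8(148)), (np.int64(335), np.int64(186), np.uint8(89), np.uint8(149)), (np.int64(336), np.int64(186), np.uint8(87), np.uint8(149)), (np.int64(337), np.int64(186), np.uint8(91), np.uint8(148)), (np.int64(338), np.int64(186), np.uint8(88), np.uint8(147)), (np.int64(339), np.int64(186), np.uint8(90), np.uint8(14
[... 16443 characters left out ...]
7 214.4213] captop [330.614  203.7289]
side mouth [321.5831 193.0681] hinge [337.2232 184.0704] captop [344.2555 163.4577]
scene
side
2955 [ 0.3028 -0.0137  0.03  ] [0.414  0.0617 0.1434]
3181 [ 0.3117 -0.2235  0.03  ] [ 0.4193 -0.1314  0.144 ]
2355 [ 0.4556 -0.314   0.0301] [ 0.5692 -0.2452  0.0938]
1133 [0.4637 0.1859 0.0302] [0.5124 0.2169 0.1413]
6621 [ 0.5026 -0.1038  0.03  ] [0.6489 0.0044 0.2491]
1133 [0.5624 0.1946 0.0301] [0.6112 0.2253 0.1411]
1989 [ 0.6786 -0.2675  0.0301] [ 0.7616 -0.1791  0.0685]
2065 [ 0.7947 -0.1577  0.0301] [ 0.8245 -0.1016  0.2479]
2888 [ 0.797 -0.018  0.03 ] [0.833  0.0452 0.2304]
[ 0.5646 -0.0444  0.    ] [ 0.5244 -0.0362  0.158 ] [-0.5622  0.1157  0.819 ]
```

The cap is about 2.5 rad open, so the lid can lie flat. The lid stands about 1.78 rad open. I'll go behind it with shut fingers, then swing it over.

```bash
cat >> h.py <<'E'
from scipy.spatial.transform import Rotation as Ro
np.set_printoptions(precision=3,suppress=True)
def Rtool(tilt=0,spin=0):
    # tool z down, x=-xh, y=yh ; tilt leans tool back towards robot (z -> -AX at 35deg); spin about tool z
    z=np.sin(tilt)*xh-np.cos(tilt)*zh; y=yh; x=np.cross(y,z)
    return np.stack([x,y,z],1)@Ro.from_rotvec([0,0,spin]).as_matrix()
H=lambda:W([-.005,0,.173])
def rel(p,R,p0,R0): return np.r_[R0.T@(p-p0)*1000, Ro.from_matrix(R0.T@R).as_rotvec()]
def lidpt(phi,h,s):
    a=np.cos(phi)*xh+np.sin(phi)*zh; f=-np.sin(phi)*xh+np.cos(phi)*zh
    return H()+h*a+s*f
E
python3 - <<'E'
from h import *; from rig import ctrl
st=ctrl.state(); print(rel(W([.05,0,.32]),Rtool(),st["tcp_pos"],st["orientation"]))
R0=Rtool(); p0=W([.05,0,.32])
print("down",rel(W([.045,0,.228]),R0,p0,R0))
for d in (23,30,40,50,60,70,80,90,100,110,120,125):
    f=np.radians(d); t=max(0,f-np.pi/2); R=Rtool(t)
    tcp=lidpt(f,.0328,.045)-R[:,0]*.011 if d<=90 else lidpt(f,.0328,.034)
    print(d,rel(tcp,R,p0,R0))
E
```

```text
[-573.688 -350.038  -89.164   -0.001   -0.001   -0.259]
down [ 5.  0. 92.  0.  0.  0.]
23 [31.39   0.    92.761  0.     0.     0.   ]
30 [38.094  0.    91.629  0.     0.     0.   ]
40 [47.799  0.    91.445  0.     0.     0.   ]
50 [57.389 -0.    92.948  0.     0.     0.   ]
60 [66.571  0.    96.094  0.     0.     0.   ]
70 [ 75.068   0.    100.787   0.      0.      0.   ]
80 [ 82.621   0.    106.884   0.      0.      0.   ]
90 [ 89.    0.  114.2   0.    0.    0. ]
100 [ 94.179   0.    120.602  -0.     -0.175   0.   ]
110 [ 98.168  -0.    127.807   0.     -0.349  -0.   ]
120 [100.845  -0.    135.594   0.     -0.524  -0.   ]
125 [101.664   0.    139.633  -0.     -0.611   0.   ]
```

>>> {"op": "apply_moves", "data": {
  "targets": [
    [0,0,0,-40,0,0,0],
    [0,-10,-5,-80,0,0,0],
    [0,-45,-27,-105,0,0,-0.05],
    [0,-80,-49,-105,0,0,-0.1],
    [0,-115,-70,-105,0,0,-0.15],
    [0,-150,-91,-105,0,0,-0.2],
    [0,-185,-113,-105,0,0,-0.26],
    [0,-220,-134,-105,0,0,-0.26],
    [0,-255,-156,-105,0,0,-0.26],
    [0,-290,-177,-105,0,0,-0.26],
    [0,-325,-198,-105,0,0,-0.26],
    [0,-360,-220,-105,0,0,-0.26],
    [0,-395,-241,-105,0,0,-0.26],
    [0,-430,-262,-105,0,0,-0.26],
    [0,-465,-284,-105,0,0,-0.26],
    [0,-500,-305,-105,0,0,-0.26],
    [0,-535,-326,-105,0,0,-0.26],
    [0,-574,-350,-90,0,0,-0.26],
    [0,-574,-350,-90,0,0,-0.26],
    [0,-574,-350,-90,0,0,-0.26]
  ],
  "grip_force": 40
}}

```text
time_s: 1.77
tcp_pos: [0.614, -0.0568, 0.3185]
orientation: [[-0.979, 0.204, -0.004], [0.204, 0.979, 0.001], [0.004, 0.0, -1.0]]
ft_force: [-0.1, 0.8, -0.8]
opening: 0.0003
finger_force: 0.0
```

Run:
```python
from h import *; from rig import ctrl
st=ctrl.state(); print(st["time_s"],st["q"],st["opening"],rel(W([.05,0,.32]),Rtool(),st["tcp_pos"],st["orientation"]))
```

```text
1.7667 [-0.284  0.22   1.386 -0.     1.54  -1.65 ] 0.00031802447566257793 [ 0.904  2.197 -1.524  0.    -0.004 -0.003]
```

>>> {"op": "apply_moves", "data": {
  "targets": [
    [0,0,2,35,0,0,0],
    [0,0,2,70,0,0,0],
    [0,4,2,90,0,0,0],
    [0,15,2,91,0,0,0],
    [0,25,2,91,0,0,0],
    [0,35,2,91,0,0,0],
    [0,45,2,91,0,0,0],
    [0,52,2,91,0,0,0],
    [0,60,2,92,0,0,0],
    [0,66,2,94,0,0,0],
    [0,72,2,97,0,0,0],
    [0,76,2,100,0,0,0],
    [0,80,2,103,0,0,0],
    [0,80,2,103,0,0,0]
  ]
}}

```text
time_s: 2.93
tcp_pos: [0.535, -0.036, 0.2173]
orientation: [[-0.98, 0.2, -0.002], [0.2, 0.98, 0.0], [0.002, 0.0, -1.0]]
ft_force: [-0.8, 0.1, -0.1]
opening: 0.0002
finger_force: 0.0
```

Run:
```python
from h import *; from rig import ctrl, snapshot
st=ctrl.state(); print(st["time_s"],st["ft_force"],st["tcp_pos"])
t=[]
for n,(x0,y0,x1,y1) in (("scene",(260,130,380,260)),("side",(270,110,390,240))):
    s=snapshot(n); t.append(cv2.resize(s["frame"][y0:y1,x0:x1,::-1],None,fx=3.3,fy=3.3,interpolation=cv2.INTER_CUBIC))
cv2.imwrite("pics/push.png",np.hstack(t))
```

```text
2.9333 [-0.842  0.078 -0.073] [ 0.535 -0.036  0.217]
```

View pics/push.png

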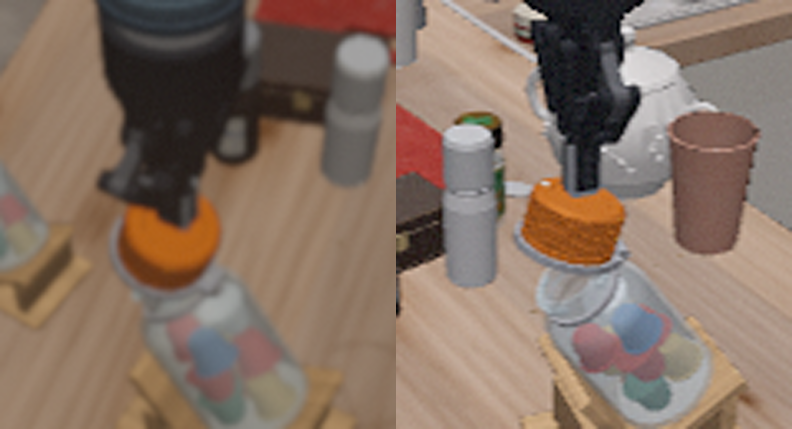

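In the crop (right, side view) the cap top at (570,200) faces nearly up with the fingers on it, and the dot is visible at (545,184). I'll carry the arc on, tilting with the lid.

>>> {"op": "apply_moves", "data": {
  "targets": [
    [0,4,0,5,0,0,0],
    [0,8,0,11,0,0,0],
    [0,11,0,14,0,-0.09,0],
    [0,13,0,18,0,-0.18,0],
    [0,15,0,21,0,-0.26,0],
    [0,17,0,25,0,-0.35,0],
    [0,19,0,29,0,-0.44,0],
    [0,20,0,33,0,-0.52,0],
    [0,20,0,33,0,-0.52,0]
  ]
}}

```text
time_s: 3.78
tcp_pos: [0.512, -0.0306, 0.1808]
orientation: [[-0.852, 0.2, 0.483], [0.175, 0.98, -0.098], [-0.493, 0.001, -0.87]]
ft_force: [-1.1, 1.2, -0.7]
opening: -0.0003
finger_force: 0.0
```

>>> {"op": "apply_moves", "data": {
  "targets": [
    [0,0,0,0,0,-0.05,0],
    [0,-1,0,2,0,-0.09,0],
    [0,-1,0,4,0,-0.09,0],
    [0,-1,0,4,0,-0.09,0]
  ]
}}

```text
time_s: 4.12
tcp_pos: [0.519, -0.0326, 0.182]
orientation: [[-0.805, 0.2, 0.558], [0.165, 0.98, -0.114], [-0.57, 0.0, -0.822]]
ft_force: [-9.5, 2.1, 7.7]
opening: 0.0
finger_force: 5.6
```

Run:
```python
from h import *; from rig import ctrl
st=ctrl.state(); print(st["time_s"],st["q"],st["ft_force"],rel(W([-.041,0,.158])+.0247*AX,Rtool(np.radians(35)),st["tcp_pos"],st["orientation"]))
```

```text
4.1167 [-0.342 -0.257  2.26   0.156  0.543 -1.82 ] [-9.526  2.124  7.67 ] [ 8.838 -2.357 -1.546  0.001 -0.005  0.001]
```

>>> {"op": "apply_moves", "data": {
  "targets": [
    [0,0,0,-20,0,0,0],
    [0.5,2,0,-55,0,0,0],
    [1,5,-1,-75,0,0,0],
    [1,9,-2,-75,0,0,0],
    [1,9,-2,-75,0,0,0],
    [1,9,-2,-75,0,0,0]
  ]
}}

```text
time_s: 4.62
tcp_pos: [0.4698, -0.025, 0.2383]
orientation: [[-0.804, 0.201, 0.56], [0.165, 0.98, -0.115], [-0.572, 0.0, -0.82]]
ft_force: [-0.9, 0.3, 0.2]
opening: 0.0607
finger_force: 0.0
```

Run:
```python
from h import *; from rig import ctrl, snapshot
from scipy.optimize import least_squares
st=ctrl.state(); p,R=st["tcp_pos"],st["orientation"]
g=W([-.041,0,.158])+.0247*AX; pic=[]
def fit(Q,name):
    if len(Q)<60: print(name,len(Q)); return
    def res(x):
        a=np.array([np.cos(x[4])*np.cos(x[3]),np.cos(x[4])*np.sin(x[3]),np.sin(x[4])])
        d=Q-x[:3]; h=d@a; return np.maximum(h,np.linalg.norm(d-h[:,None]*a,axis=1)-.031)*1000
    o=least_squares(res,np.r_[g,psi+np.pi,np.radians(55)],loss="soft_l1",f_scale=2)
    print(name,len(Q),o.x,"psi",o.x[3]-np.pi,"el",np.degrees(o.x[4]),"med",np.median(abs(res(o.x))),"tool",R.T@(o.x[:3]-p)*1000,"pred",R.T@(g-p)*1000)
A=[]
for n in("scene","side","wrist"):
    s=snapshot(n)
    if n=="wrist":
        T=s["tool_from_camera"]; M=np.eye(4); M[:3,:3]=R; M[:3,3]=p; C=np.linalg.inv(M@T); s["R"],s["t"]=C[:3,:3],C[:3,3]
    P=cloud(s); m=cv2.erode(orange(s["frame"]),np.ones((3,3)))>0
    Q=P[m&np.isfinite(P[...,0])]; Q=Q[np.linalg.norm(Q-g,axis=1)<.06]; fit(Q,n); A.append(Q[:: max(1,len(Q)//600)])
    np.savez(f"{n}1.npz",**s); pic.append(cv2.resize(s["frame"][:,:,::-1],None,fx=.6,fy=.6) if n=="wrist" else cv2.resize(s["frame"][130:290,240:400,::-1],(240,240)))
fit(np.vstack(A),"all")
cv2.imwrite("pics/shut.png",np.hstack([np.vstack([pic[0]]),pic[1],pic[2][:240]]) if 0 else np.hstack([cv2.resize(np.vstack(pic[:2]),(240,480)),cv2.resize(pic[2],(560,350)) .__class__(0) if 0 else cv2.copyMakeBorder(cv2.resize(pic[2],(560,350)),0,130,0,0,cv2.BORDER_CONSTANT)]))
```

```text
scene 436 [ 0.511 -0.034  0.177  2.925  0.948] psi -0.21633502560804896 el 54.3306184669027 med 0.6588929661677703 tool [ 0.362 -0.358 74.169] pred [ 0.215  0.045 73.091]
side 457 [ 0.51  -0.032  0.178  2.901  0.963] psi -0.24101809024982268 el 55.18827091870114 med 0.7058506791367154 tool [ 1.036  1.614 73.385] pred [ 0.215  0.045 73.091]
wrist 5673 [ 0.515 -0.035  0.179  2.929  0.962] psi -0.21232606222803563 el 55.10778220266059 med 0.6040339688825452 tool [-4.042 -0.619 74.804] pred [ 0.215  0.045 73.091]
all 1524 [ 0.512 -0.033  0.177  2.909  0.954] psi -0.23226331277583379 el 54.6570110132932 med 0.8034724247919844 tool [ 0.045  0.963 74.435] pred [ 0.215  0.045 73.091]
```

View pics/shut.png

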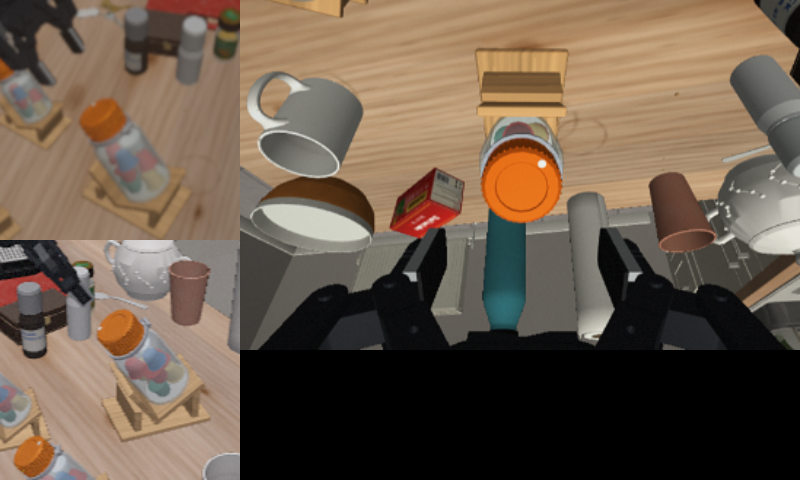

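The lid lies flat: the measured axis elevation is 55°, and the cap sits where predicted with the dot at the front right. Next I grip the cap.

>>> {"op": "apply_moves", "data": {
  "targets": [
    [1,0,0,0,0,0,0],
    [1,0,0,0,0,0,0],
    [1,0,0,0,0,0,0],
    [1,-1,0,30,0,0,0],
    [1,-1,0,60,0,0,0],
    [1,-1,0,85,0,0,0],
    [1,-1,0,98,0,0,0],
    [1,-1,0,98,0,0,0]
  ],
  "grip_force": 60
}}

```text
time_s: 5.43
tcp_pos: [0.5246, -0.0359, 0.1555]
orientation: [[-0.806, 0.201, 0.557], [0.166, 0.98, -0.113], [-0.568, 0.001, -0.823]]
ft_force: [-0.5, -0.4, 0.2]
opening: 0.0856
finger_force: 0.0
```

>>> {"op": "apply_moves", "data": {
  "targets": [
    [0.6,0,0,0,0,0,0],
    [0.6,0,0,0,0,0,0],
    [0.6,0,0,0,0,0,0],
    [0.6,0,0,0,0,0,0],
    [0.6,0,0,0,0,0,0]
  ],
  "grip_force": 60
}}

```text
time_s: 5.85
tcp_pos: [0.5251, -0.0366, 0.1601]
orientation: [[-0.802, 0.2, 0.562], [0.163, 0.98, -0.116], [-0.574, -0.001, -0.819]]
ft_force: [-6.6, -2.9, 2.9]
opening: 0.0601
finger_force: 63.1
```

>>> {"op": "apply_moves", "data": {
  "targets": [
    [0.6,0,0,0,0,0,0.1],
    [0.6,0,0,0,0,0,0.2],
    [0.6,0,0,0,0,0,0.3],
    [0.6,0,0,0,0,0,0.4],
    [0.6,0,0,0.2,0,0,0.5],
    [0.6,0,0,0.3,0,0,0.6],
    [0.6,0,0,0.4,0,0,0.7],
    [0.6,0,0,0.5,0,0,0.8],
    [0.6,0,0,0.7,0,0,0.9],
    [0.6,0,0,0.8,0,0,1.0],
    [0.6,0,0,0.9,0,0,1.1],
    [0.6,0,0,1.0,0,0,1.2],
    [0.6,0,0,1.0,0,0,1.2]
  ]
}}

```text
time_s: 6.93
tcp_pos: [0.5254, -0.0371, 0.1589]
orientation: [[-0.099, 0.821, 0.562], [0.973, 0.198, -0.117], [-0.207, 0.535, -0.819]]
ft_force: [-6.2, -8.0, -0.0]
opening: 0.0594
finger_force: 64.1
```

Run:
```python
from h import *; from rig import ctrl
st=ctrl.state(); print(st["q"],st["ft_force"],st["orientation"].T@st["wrist_torque"],st["finger_force"],st["opening"])
```

```text
[-0.347 -0.192  2.267  0.181  0.467 -0.648] [-6.195 -8.034 -0.007] [ 1.354 -1.171  0.125] 64.07840251922607 0.059401469703215304
```

>>> {"op": "apply_moves", "data": {
  "targets": [
    [0.6,0,0,0.1,0,0,0.1],
    [0.6,0,0,0.3,0,0,0.2],
    [0.6,0,0,0.4,0,0,0.3],
    [0.6,0,0,0.5,0,0,0.4],
    [0.6,0,0,0.6,0,0,0.5],
    [0.6,0,0,0.8,0,0,0.6],
    [0.6,0,0,0.9,0,0,0.7],
    [0.6,0,0,1.0,0,0,0.8],
    [0.6,0,0,1.1,0,0,0.9],
    [0.6,0,0,1.3,0,0,1.0],
    [0.6,0,0,1.4,0,0,1.1],
    [0.6,0,0,1.4,0,0,1.1]
  ]
}}

```text
time_s: 7.93
tcp_pos: [0.5258, -0.0372, 0.1574]
orientation: [[0.687, 0.462, 0.561], [0.618, -0.778, -0.116], [0.382, 0.426, -0.82]]
ft_force: [-8.5, -8.1, 0.5]
opening: 0.0597
finger_force: 64.4
```

Run:
```python
from h import *; from rig import ctrl
st=ctrl.state(); print(st["q"],st["ft_force"],st["orientation"].T@st["wrist_torque"],st["finger_force"],st["opening"])
```

```text
[-0.347 -0.187  2.266  0.182  0.464  0.452] [-8.456 -8.056  0.472] [-0.335 -1.974  0.137] 64.36952590942383 0.0596928429061134
```

Still turning at friction torque. I'll go on to the stop in small steps, watching for the torque to rise.

>>> {"op": "apply_moves", "data": {
  "targets": [
    [0.6,0,0,0.1,0,0,0.07],
    [0.6,0,0,0.2,0,0,0.14],
    [0.6,0,0,0.2,0,0,0.2],
    [0.6,0,0,0.2,0,0,0.2]
  ]
}}

```text
time_s: 8.27
tcp_pos: [0.5259, -0.037, 0.1572]
orientation: [[0.764, 0.318, 0.561], [0.453, -0.884, -0.116], [0.459, 0.343, -0.82]]
ft_force: [-8.0, -5.7, 0.2]
opening: 0.0597
finger_force: 64.3
```

```bash
cat > t.py <<'E'
from h import *; from rig import ctrl
st=ctrl.state(); print(st["q"][5],st["ft_force"],st["orientation"].T@st["wrist_torque"],st["finger_force"],st["opening"])
E
python3 t.py
```

```text
0.6487620922682863 [-8.045 -5.718  0.246] [-0.53  -1.571 -0.313] 64.3343460559845 0.05971864775259855
```

>>> {"op": "apply_moves", "data": {
  "targets": [
    [0.6,0,0,0.1,0,0,0.06],
    [0.6,0,0,0.1,0,0,0.12],
    [0.6,0,0,0.1,0,0,0.12]
  ]
}}

```text
time_s: 8.52
tcp_pos: [0.526, -0.0361, 0.1572]
orientation: [[0.796, 0.23, 0.561], [0.35, -0.93, -0.115], [0.495, 0.288, -0.82]]
ft_force: [-4.9, 0.1, 0.1]
opening: 0.0596
finger_force: 64.2
```

```bash
python3 t.py
```

```text
0.7651621423299775 [-4.911  0.09   0.067] [ 0.226 -0.965 -2.191] 64.24269318580627 0.059613847865854545
```

The torque jumped to 2.2 N m, so the cap is at its stop. I'll release, back off and check.

>>> {"op": "apply_moves", "data": {
  "targets": [
    [0.6,0,0,0,0,0,-0.04],
    [1,0,0,0,0,0,-0.04],
    [1,0,0,0,0,0,-0.04],
    [1,0,0,0,0,0,-0.04],
    [1,0,0,0,0,0,-0.04],
    [1,0,0,0,0,0,-0.04],
    [1,0,0,-25,0,0,-0.04],
    [1,0,0,-60,0,0,-0.04],
    [1,0,0,-95,0,0,-0.04],
    [1,0,0,-120,0,0,-0.04],
    [1,0,0,-120,0,0,-0.04],
    [1,0,0,-120,0,0,-0.04]
  ]
}}

```text
time_s: 9.52
tcp_pos: [0.4602, -0.023, 0.2572]
orientation: [[0.784, 0.256, 0.565], [0.383, -0.916, -0.116], [0.488, 0.308, -0.817]]
ft_force: [0.5, 1.0, 0.5]
opening: 0.0853
finger_force: 0.0
```

Run:
```python
from h import *; from rig import ctrl, snapshot
st=ctrl.state(); p,R=st["tcp_pos"],st["orientation"]; print(p,st["ft_force"],st["opening"])
from scipy.optimize import least_squares
g=W([-.041,0,.158])+.0215*AX; t=[]
for n in("scene","wrist"):
    s=snapshot(n)
    if n=="wrist":
        T=s["tool_from_camera"]; M=np.eye(4); M[:3,:3]=R; M[:3,3]=p; C=np.linalg.inv(M@T); s["R"],s["t"]=C[:3,:3],C[:3,3]
    P=cloud(s); m=cv2.erode(orange(s["frame"]),np.ones((3,3)))>0
    Q=P[m&np.isfinite(P[...,0])]; Q=Q[np.linalg.norm(Q-g,axis=1)<.06]
    def res(x):
        a=np.array([np.cos(x[4])*np.cos(x[3]),np.cos(x[4])*np.sin(x[3]),np.sin(x[4])])
        d=Q-x[:3]; h=d@a; return np.maximum(h,np.linalg.norm(d-h[:,None]*a,axis=1)-.031)*1000
    o=least_squares(res,np.r_[g,psi+np.pi,np.radians(55)],loss="soft_l1",f_scale=2); c=o.x[:3]
    print(n,len(Q),c,"el",np.degrees(o.x[4]),"along axis mm above model mouth",(c-W([-.041,0,.158]))@AX*1000)
    u=proj(s,c); hg=proj(s,c+.03*(.819*xh+.574*zh)); print("centre px",u,"hinge-side rim px",hg)
    h=int(1.4*np.linalg.norm(hg-u)+25); x,y=u.astype(int); f=np.pad(s["frame"],((200,200),(200,200),(0,0)))[y+200-h:y+200+h,x+200-h:x+200+h,::-1].copy()
    k=390/(2*h); f=cv2.resize(f,(390,390),interpolation=cv2.INTER_CUBIC); q=((hg-u)*k+195).astype(int); cv2.circle(f,tuple(int(i) for i in q),9,(255,0,0),1); t.append(f)
cv2.imwrite("pics/end.png",np.hstack(t))
```

```text
[ 0.46  -0.023  0.257] [0.516 0.979 0.465] 0.08528074237012015
scene 371 [ 0.513 -0.034  0.175] el 54.648344271415716 along axis mm above model mouth 20.417952570031616
centre px [304.645 204.696] hinge-side rim px [314.326 204.623]
wrist 4947 [ 0.514 -0.035  0.176] el 54.887370035032724 along axis mm above model mouth 20.441531075853987
centre px [322.828 202.498] hinge-side rim px [345.904 167.878]
```

View pics/end.png

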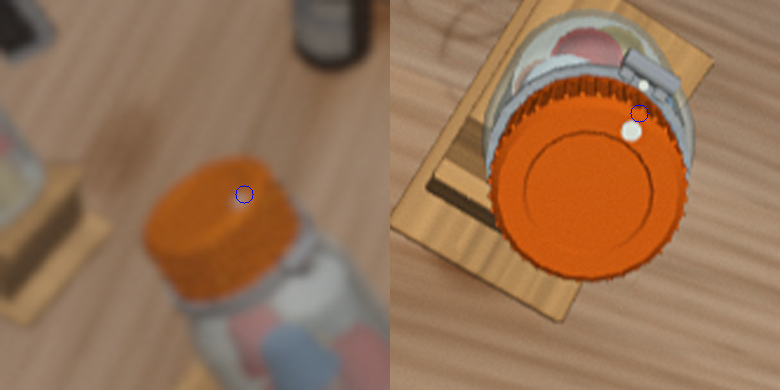

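The white dot at (631,131) points at the hinge lug at (650,72), and the cap has sunk to about 20.5 mm above the mouth. The cap is home, the bystanders are untouched and the gripper is clear, so I'm handing in.

```bash
python3 -c "
from rig import ctrl
print(ctrl.sign_off())"
```

```text
the job is handed in; nothing more can be done
None
```

The largest jar's lid is shut flat, its orange cap is screwed home to the stop (checked by the torque rise and the white dot at the hinge), and the job was handed in at about 9.6 s with the gripper clear and no bystander touched; no verdict came back.

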